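# Size-check a walnut with sprung calipers

### The arm

A 6-joint arm with a two-finger parallel gripper is mounted at the origin on the work surface. World frame = base frame: x ahead of the robot, y to its left, z up, the work surface at z = 0. Lengths are in m, angles in rad, forces in N, time in s.
With the tool pointing down it reaches from about 0.425 to 0.95 m from the base axis. Payload 3.5 kg.
Tool frame: the origin (TCP) lies on the centre line of the jaws, within the pads' length; the fingertips stand manip.nose_length ahead of it and the grasp point (between the pads) lies 11 mm behind it (manip.nose_length is the distance from the TCP to the fingertips, in m); y points along the fingers, x is the direction in which the jaws open and shut, and the axes are right-handed (so a half turn about y gives the same grasp; the last joint's range is limited). The gripper opens to 85 mm and grips with 20 to 120 N. Pads are 22 mm wide; open, the fingers measure 114 mm over their backs; the gripper's body (76 mm by 85 mm) begins 54 mm behind the grasp point. The pads swing forward as they close: fully open they stand 13 mm farther back than shut.
Start: joints at [-1.489, 0.286, 1.577, -0, 1.279, -0.15], TCP at [0.155, -0.657, 0.239] pointing down, gripper open.
Joint ranges: [-2.77, 2.77], [-0.9, 2.22], [0.21, 2.48], [-1.53, 4.67], [0.24, 2.81], [-2.84, 2.84]. Speed limits (rad/s): [2.79, 2.79, 3.14, 3.14, 3.14, 3.14].

### API

Orientations are given as a 3x3 rotation matrix whose columns are the frame's x, y, z axes.
In Python, from cell import manip gives the robot as it stands.
- The arm moves only by the shell command python3 -m creep 'ROWS' [FORCE]. ROWS is JSON, a list that holds one entry, the list of rows, each a list of 5 numbers: the shift along the world's x, y, z in mm, then the turn about the world's z in units of 5 degrees (1.0 is 5 degrees), then the opening in per cent of the stroke, from 0 (shut) to 100 (fully open). In form: [[[dx, dy, dz, roll, hand], ...]]. A call has 1 to 20 rows; each row shifts and turns the pose as measured when the row begins; what a row does not reach is not made up. A row lasts 1/10 s, in which the tool goes at most 50 mm and 8.59 degrees, less where a joint would pass 70% of its speed; a pose out of reach is approached as far as the arm can. A call with a gripper value outside its range is refused whole. The fingers move at their own pace and stop on an object; FORCE is the grip in N (left out, the last holds). Time passes only in rows, so rows that do not move let the fingers close. It gives the time, the measured TCP pose, the force and the opening at its end, in the units of the state.
- manip.get_state(): the state, without advancing time (a new reading comes with each control period).
- manip.snapshot(name): name is "side" or "top" or "wrist"; returns the picture (480x640x3 uint8, red, green, blue); there is no depth.
- manip.camera_info(name): a dict with "vertical_fov" (degrees; the focal length in pixels is half the picture's height over the tangent of half this angle, whatever the lens; pixels are square), "cx", "cy" (the principal point, pixels), "T" (4x4, takes a point from camera to world coordinates). Camera axes: x right, y down, z forward; pixel columns grow to the right and rows downward; lengths in m; the calibration is good to about 2 mm. A picture is of the moment at which its call begins: read the wrist's pose just before it. camera_info takes no time and is no camera call; for the wrist camera it gives the pose at the moment of the call.
- manip.hand_in(): hands the job in, once; it reports no verdict.
The state is a dict: "time_s": time; "qpos": joint angles; "qvel": joint speeds; "tau": joint torques, N m; "eef_pos": TCP position; "ee_rot": TCP orientation; "wrist_force": force on the tool from outside, world axes, zero at the start; "ft_torque": the same for the moment, N m; "opening": opening from 0.0 (shut) to 1.0 (fully open).
Only numpy, scipy, OpenCV 4.12 (cv2) and the standard library are available. Lean on these libraries where they do the work, as an engineer would, in place of code of your own. Each camera call takes 0.05 s, during which the arm holds its last target. There are 200 camera calls.

### The job

Size-check the walnut that stands on the blue sample dish: pick up the sprung sizing calipers, bring the jaws level around the nut, one jaw either side of its widest part, and squeeze until the red pointer stands on the green mark. Finish still holding the calipers there in the air, steady on the mark and clear of the nut on both sides, so that the grader can read it; do not move the nut, and leave everything else on the table alone.

Things in the scene. Friction and masses are not known exactly. Their poses are not given: they have to be found in the camera images.
- calipers: Sprung steel sizing calipers, 200 mm long, about 110 g, lying on their 20 mm high edge like kitchen tongs: the arms open and close in a level plane. Origin: pivot barrel (20 mm across) at the rear, underside; z up; x forward to the jaws, the centre line when squeezed to the green mark. Frame fixed to the plain arm on the -y side; the sprung arm (+y side) swings about the barrel.
- caliper_arm (a joint): How far the calipers are squeezed, rad: 0 at rest (open), 0.080 with the red pointer at the middle of the green mark (the mark is 0.036 wide), 0.18 at most. Jaw gap: 59 mm less 1.9 mm per 0.01 rad. Width over the middles of the finger rests: 45 mm less 1.1 mm per 0.01 rad. The spring opens them again if let go: at the rests it takes 5 N at first, 10 N at the mark.
- caliper_grip (a point): Centre between the two black ribbed finger rests (where to squeeze) at the mark: 111 mm ahead of the origin on x, 10 mm above the underside; axes as calipers. Rests lie on the arms' outsides, 88 to 134 mm ahead, 1 to 19 mm high. Outer faces at the mark: parallel, 36 mm apart; at rest 45 mm apart, splayed 0.08 rad, their middle 4 mm to +y and midline turned +0.04 rad about z.
- caliper_tips (a point): Centre of the space between the jaws at the mark: 190 mm ahead of the origin on x (79 mm ahead of caliper_grip), 10 mm above the underside; axes as calipers. The jaws are 6 mm thick plates, 180 to 200 mm ahead, 0 to 20 mm high; inner faces at the mark 44 mm apart, at rest 59 mm apart, the sprung jaw then 15 mm farther to +y.
- caliper_mark (a point): Middle of the green mark on the white curved scale that is fixed on top of the plain arm and spans both arms, 149 to 161 mm from the barrel, 20 to 23 mm above the underside, reaching 38 mm to the +y side of x and 20 mm to the -y side. The red pointer on top of the sprung arm moves along the scale's rear edge.
- walnut: The walnut in its shell to be checked, brown with a darker seam, loose, about 14 g, standing on its flat base near the middle of the blue sample dish: 36 mm tall, 33 to 34 mm across. Origin at the centre of its base; z up.
- walnut_mid (a point): Centre of the walnut at its widest height, 17 mm above its base.
- dish: Round blue ceramic sample dish, flat, 80 mm across and 8 mm high, fixed to the table. Origin at the centre of its underside, on the table.
- cup_lidded: Bystander: cream plastic cup with a clear grey lid, 72 mm across, 75 mm tall. Origin at the base centre.
- cup_open: Bystander: empty cream plastic cup, 68 mm across, 68 mm tall. Origin at the base centre.
- cup_stack: Bystander: stack of nested cream cups, 68 mm across, 147 mm tall. Origin at the base centre.
- jar: Bystander: amber glass jar with a yellow cap, 64 mm across, 85 mm tall. Origin at the base centre.
- nut_b: Bystander: another walnut, standing on the table (not on the dish), 34 mm across, 36 mm tall. Origin at the base centre.
- nut_c: Bystander: another walnut, standing on the table (not on the dish), 34 mm across, 36 mm tall. Origin at the base centre.
- clicker: Bystander: round steel hand tally counter lying on the table, 48 mm across, 35 mm high. Origin at the base centre.
Things that resemble listed ones, but are neither listed nor needed, are in the scene too. Several things have the shape of the dish; the one meant has the colours described above.

How it is judged:
By the outcome, as a careful person would: the job done as asked, in the order asked, and still so for the second after the job is handed in, while the arm keeps its last pose, push and grip.
It also fails if it takes over 38 s, if anything falls off the work surface, if the arm or the gripper's body presses on something with over 40 N, if the wrist force passes 120 N, or if a joint passes its speed limit or range.

## Working session

There is one attempt and no reset: what is moved stays moved. The work goes in short steps, Python scripts to look and compute and a shell command to move; the robot and the scene stay as the last step left them, time stands still between calls to the robot, and variables do not carry over. Pictures are saved under pics/ and viewed, about 8 in all and at most 12, crops included, and the job is handed in when it is done.

```bash
mkdir -p pics; ls
python3 - <<'E'
from cell import manip
import cv2,numpy as np
print(manip.nose_length, manip.get_state())
for n in("top","side"):
    im=manip.snapshot(n); cv2.imwrite(f"pics/{n}0.png",im[:,:,::-1]); c=manip.camera_info(n); print(n,c['vertical_fov'],c['cx'],c['cy'],np.round(c['T'],4).tolist())
E
```

```text
pics
0.008 {'time_s': 0.0, 'qpos': array([-1.48898729e+00,  2.87194984e-01,  1.57817684e+00,  2.00611346e-06,
        1.27861589e+00, -1.49992358e-01]), 'qvel': array([ 8.00012311e-05, -2.66600094e-04, -4.58798783e-05, -8.64663312e-04,
       -9.96567717e-04, -2.15368208e-05]), 'tau': array([-3.06340127e-06, -4.05986702e+01, -2.92625284e+01, -1.90026640e-04,
        5.76629187e-03, -1.53247851e-05]), 'eef_pos': array([ 0.15504971, -0.65629128,  0.2379277 ]), 'ee_rot': array([[ 2.29730313e-01, -1.93804050e-04,  9.73254307e-01],
       [-9.73251446e-01,  2.38720256e-03,  2.29730113e-01],
       [-2.36787779e-03, -9.99997132e-01,  3.59792719e-04]]), 'wrist_force': array([-0.1934981 ,  0.22027398,  0.64183069]), 'ft_torque': array([0.03383483, 0.03024545, 0.00624566]), 'opening': 1.0000131337194689}
top 47.44199871276206 317.4167544557998 244.24488209629445 [[0.0275, -0.9963, 0.0816, 0.4793], [-0.9995, -0.0262, 0.0172, -0.0041], [-0.015, -0.082, -0.9965, 1.3392], [0.0, 0.0, 0.0, 1.0]]
side 57.14888375207781 320.40118598695824 239.51363018550708 [[-0.9478, -0.2076, 0.2418, 0.326], [-0.3187, 0.62, -0.7169, 0.7562], [-0.0011, -0.7566, -0.6538, 0.736], [0.0, 0.0, 0.0, 1.0]]
```

View pics/top0.png

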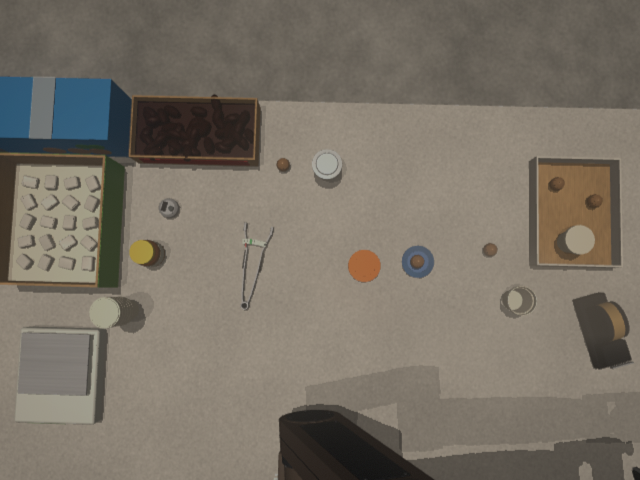

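View pics/side0.png

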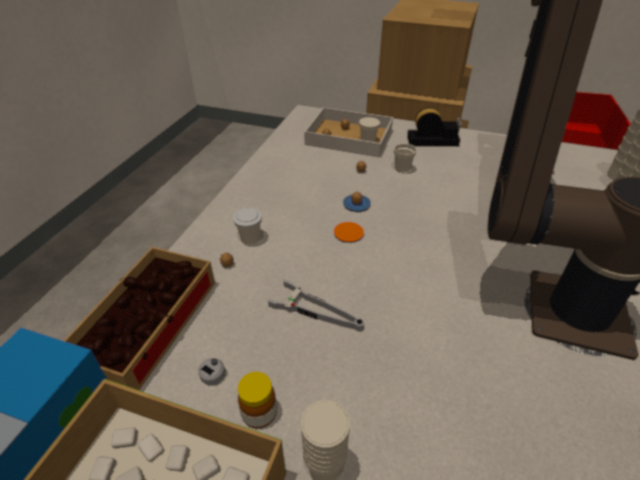

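Top view: calipers have the barrel at about (244,306) and jaws at (247,224) and (272,229). The nut on the blue dish is at (418,261). Side view agrees, and space around both is clear.

```bash
cat > h.py <<'E'
from cell import manip
import cv2,numpy as np
def ray(c,uv,z):
    f=240/np.tan(np.radians(c['vertical_fov'])/2); T=np.array(c['T'])
    d=T[:3,:3]@np.array([(uv[0]-c['cx'])/f,(uv[1]-c['cy'])/f,1]); o=T[:3,3]
    return o+d*(z-o[2])/d[2]
def proj(c,P):
    f=240/np.tan(np.radians(c['vertical_fov'])/2); T=np.array(c['T'])
    p=T[:3,:3].T@(np.array(P)-T[:3,3]); return np.array([f*p[0]/p[2]+c['cx'],f*p[1]/p[2]+c['cy']])
def blob(im,lo,hi,box=None,n=3):
    m=cv2.inRange(cv2.cvtColor(im,cv2.COLOR_RGB2HSV),lo,hi)
    if box: k=np.zeros_like(m); u0,v0,u1,v1=box; k[v0:v1,u0:u1]=1; m=m*k
    N,l,s,ce=cv2.connectedComponentsWithStats(m)
    i=sorted(range(1,N),key=lambda i:-s[i,4])[:n]; return [(s[j].tolist(),ce[j].round(1)) for j in i]
E
python3 - <<'E'
from h import *
c=manip.camera_info("top")
im=cv2.imread("pics/top0.png")[:,:,::-1].copy()
for n,uv,z in[("barrel",(244,306),.02),("jawL",(247,224),.015),("jawR",(272,229),.015),("nut",(417.5,261),.025)]: print(n,ray(c,uv,z).round(4))
for s,ce in blob(im,(100,90,40),(125,255,255),(380,220,460,300)): print("dish",s,ce,ray(c,(s[0]+s[2]/2-.5,s[1]+s[3]/2-.5),.008).round(4))
for s,ce in blob(im,(5,60,20),(20,255,255),(402,245,433,277)): print("nut",s,ce,ray(c,ce,.025).round(4))
w=manip.camera_info("wrist");print(np.round(w['T'],3).tolist(),w['vertical_fov'])
cv2.imwrite("pics/crop.png",cv2.resize(im[210:320,190:330],None,fx=5,fy=5,interpolation=cv2.INTER_CUBIC)[:,:,::-1])
E
```

```text
barrel [0.4336 0.1911 0.02  ]
jawL [0.6328 0.1922 0.015 ]
jawR [0.6221 0.1306 0.015 ]
nut [ 0.5528 -0.2229  0.025 ]
nut [411, 255, 13, 13, 129] [416.8 261. ] [ 0.5528 -0.2213  0.025 ]
[[0.229, -0.934, -0.274, 0.225], [-0.973, -0.221, -0.062, -0.64], [-0.002, 0.281, -0.96, 0.372], [0.0, 0.0, 0.0, 1.0]] 59.944425253281416
```

View pics/crop.png

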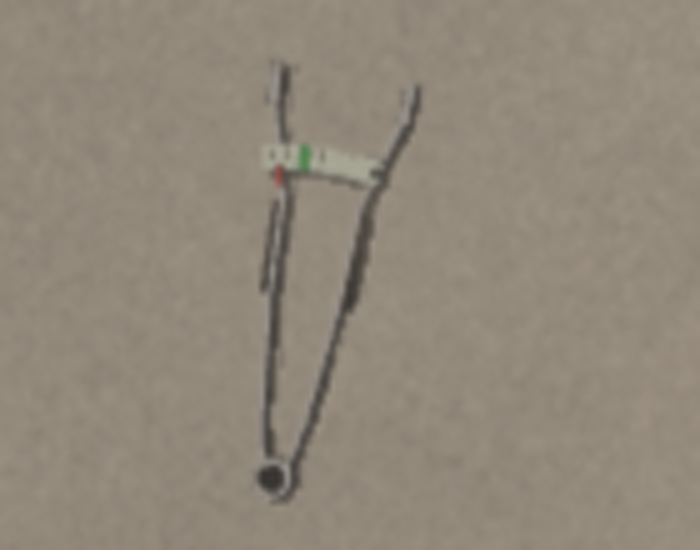

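Crop: the red pointer and sprung arm are on the left (+y), the scale spans both arms, and the black rests are at mid-arm. The midline yaw is about -0.152 and the rest centre is near (0.543, 0.174). Now move above it.

```bash
python3 -m creep '[[[30,36,0,-0.44,100],[30,36,0,-0.44,100],[30,36,0,-0.44,100],[30,36,0,-0.44,100],[30,36,0,-0.44,100],[30,36,0,-0.44,100],[30,36,0,-0.44,100],[30,36,0,-0.44,100],[30,36,0,-0.44,100],[30,36,0,-0.44,100],[9,47,0,0,85],[9,47,0,0,85],[9,47,0,0,85],[9,47,0,0,85],[9,47,0,0,85],[9,47,0,0,85],[9,47,0,0,85],[9,47,0,0,85],[9,47,0,0,85],[9,47,0,0,85]]]' 20
```

```text
time_s: 2.1
eef_pos: [0.5471, 0.2071, 0.2274]
ee_rot: [[-0.18, -0.004, 0.984], [-0.984, 0.01, -0.18], [-0.01, -1.0, -0.006]]
wrist_force: [1.4, -1.4, -0.6]
opening: 0.848
```

```bash
python3 -m creep '[[[-2,-17,-30,0.15,75],[-2,-16,-30,0.15,75],[0,0,-30,0,75],[0,0,0,0,75]]]'
python3 - <<'E'
from h import *
s=manip.get_state(); c=manip.camera_info("wrist"); im=manip.snapshot("wrist"); cv2.imwrite("pics/w1.png",im[:,:,::-1])
np.save("w1.npy",{k:c[k] for k in c},allow_pickle=True); print(s['eef_pos'],s['ee_rot'].round(3).tolist(),s['wrist_force'],s['time_s'])
for P in[(.4336,.1911,.02),(.5433,.174,.02)]: print(proj(c,P))
E
```

```text
time_s: 2.5
eef_pos: [0.5416, 0.1829, 0.1346]
ee_rot: [[-0.139, -0.003, 0.99], [-0.99, 0.013, -0.139], [-0.012, -1.0, -0.005]]
wrist_force: [-0.7, 0.6, -1.3]
opening: 0.749
[0.54161527 0.18286422 0.1346219 ] [[-0.139, -0.003, 0.99], [-0.99, 0.013, -0.139], [-0.012, -1.0, -0.005]] [-0.71184157  0.61473896 -1.33726631] 2.5
[326.3527492  389.14052987]
[330.56006372 235.30346082]
```

View pics/w1.png

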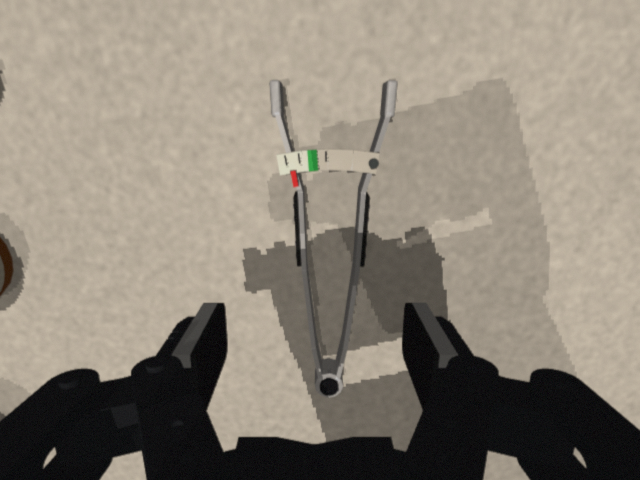

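Wrist view: barrel (329,385), rests at about (298,228) and (366,228), jaws at (277,97) and (390,97), pointer at (294,179), all unobstructed.

Run:
```python
from h import *
c=np.load("w1.npy",allow_pickle=True).item(); s=manip.get_state()
b=ray(c,(329,385),.02); r=(ray(c,(297.5,229),.019)+ray(c,(366,229),.019))/2; J=[ray(c,(277,82),.02),ray(c,(391,82),.02)]
j=(J[0]+J[1])/2
print(b,r,j,np.linalg.norm(r-b),np.linalg.norm(j-b), np.linalg.norm(J[0]-J[1]))
m=np.arctan2(*(j-b)[1::-1]);m2=np.arctan2(*(r-b)[1::-1]);x=s['ee_rot'][:,0];t=np.arctan2(x[1],x[0])+np.pi/2
print("mid yaw",m,m2,"tool",t,"turn units",np.degrees(m-t)/5)
g=b+.111*np.array([np.cos(m),np.sin(m),0]);print("grip",g,"move mm",(g-s['eef_pos'])*1e3)
```

```text
[0.43667808 0.18884555 0.02      ] [0.54693414 0.17278731 0.019     ] [0.63104897 0.16079725 0.02      ] 0.11142381169623447 0.19638419229026846 0.0634974160197568
mid yaw -0.1433137022137478 -0.14462800830677902 tool -0.1391686958823226 turn units -0.047498273769133695
grip [0.54654013 0.17299213 0.02      ] move mm [   3.20399673  -10.06322815 -117.31495208]
```

```bash
python3 -m creep '[[[3,-10,-30,0,70],[0,0,-30,0,66],[0,0,-30,0,64],[0,0,-15,0,64],[0,0,0,0,64]]]'
```

```text
time_s: 3.05
eef_pos: [0.5546, 0.1736, 0.0406]
ee_rot: [[-0.139, 0.02, 0.99], [-0.99, 0.016, -0.139], [-0.018, -1.0, 0.018]]
wrist_force: [-0.3, 0.1, -0.0]
opening: 0.641
```

```bash
python3 -m creep '[[[-4,0,-8,0,64],[-4,0,-8,0,64],[0,0,-6,0,64],[0,0,0,0,64]]]'
```

```text
time_s: 3.45
eef_pos: [0.5498, 0.1744, 0.0227]
ee_rot: [[-0.138, 0.029, 0.99], [-0.99, 0.017, -0.139], [-0.021, -0.999, 0.027]]
wrist_force: [-0.2, -0.4, -0.8]
opening: 0.638
```

```bash
python3 -m creep '[[[-2,-1,-6,0,64],[-2,0,-6,0,64],[0,0,0,0,64]]]'
python3 - <<'E'
from h import *
s=manip.get_state(); c=manip.camera_info("wrist"); im=manip.snapshot("wrist"); cv2.imwrite("pics/w2.png",im[:,:,::-1])
E
```

```text
time_s: 3.75
eef_pos: [0.5463, 0.1735, 0.0109]
ee_rot: [[-0.138, 0.031, 0.99], [-0.99, 0.017, -0.139], [-0.021, -0.999, 0.029]]
wrist_force: [-1.3, 0.3, 0.4]
opening: 0.638
```

View pics/w2.png

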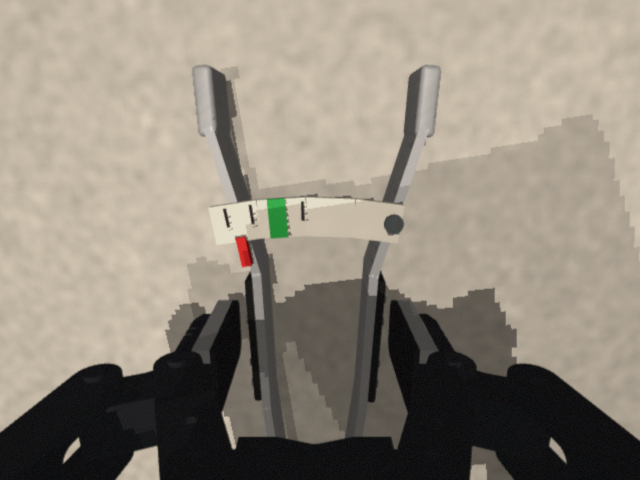

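The pads straddle the rests, about centred (rests at columns 253 and 376, pads at 230 and 402). Close partway, which squeezes to short of the mark.

```bash
python3 -m creep '[[[0,0,0,0,56],[0,0,0,0,50],[0,0,0,0,47],[0,0,0,0,47],[0,0,0,0,47],[0,0,0,0,47]]]' 30
python3 - <<'E'
from h import *
im=manip.snapshot("wrist"); cv2.imwrite("pics/w3.png",im[:,:,::-1])
print(blob(im,(0,150,100),(6,255,255),(150,100,450,320),1),blob(im,(50,120,60),(75,255,255),(150,100,450,320),1))
E
```

```text
time_s: 4.4
eef_pos: [0.5476, 0.1734, 0.012]
ee_rot: [[-0.138, 0.034, 0.99], [-0.99, 0.017, -0.139], [-0.022, -0.999, 0.031]]
wrist_force: [0.4, -0.3, 0.5]
opening: 0.472
[([247, 237, 14, 30, 275], array([253.5, 251.7]))] [([256, 201, 21, 40, 660], array([266.3, 220.5]))]
```

View pics/w3.png

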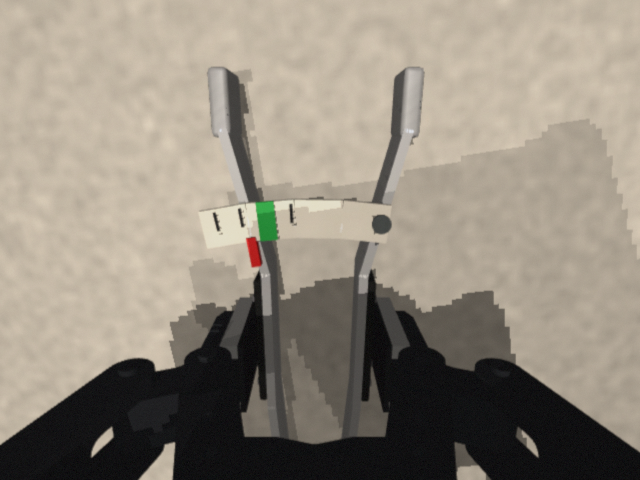

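The pointer has moved to the edge of the mark, and both pads are on the rests. Lift.

```bash
python3 -m creep '[[[0,0,10,0,47],[0,0,20,0,47],[0,0,25,0,47],[0,0,25,0,47],[0,0,10,0,47],[0,0,0,0,47]]]'
python3 - <<'E'
from h import *
im=manip.snapshot("wrist"); cv2.imwrite("pics/w4.png",im[:,:,::-1])
print(blob(im,(0,150,100),(6,255,255),(150,100,450,320),1),blob(im,(50,120,60),(75,255,255),(150,100,450,320),1))
E
```

```text
time_s: 5.05
eef_pos: [0.5451, 0.1735, 0.1052]
ee_rot: [[-0.139, 0.029, 0.99], [-0.99, 0.017, -0.139], [-0.021, -0.999, 0.027]]
wrist_force: [0.5, -0.6, -1.6]
opening: 0.475
[([246, 238, 15, 29, 275], array([253.4, 251.8]))] [([256, 202, 21, 40, 655], array([266.1, 220.8]))]
```

The markers are at the same pixels, so the grip is firm. Carry the calipers over the nut.

```bash
python3 -m creep '[[[-3,-15,0,0,47],[-6,-30,0,0,47],[-6,-30,0,0,47],[-6,-30,0,0,47],[-6,-30,0,0,47],[-6,-30,0,0,47],[-6,-30,0,0,47],[-6,-30,0,0,47],[-6,-30,0,0,47],[-6,-30,0,0,47],[-6,-30,0,0,47],[-5,-30,0,0,47],[-2,-20,0,0,47],[0,0,0,0,47],[0,0,0,0,47]]]'
python3 - <<'E'
from h import *
s=manip.get_state();c=manip.camera_info("wrist");im=manip.snapshot("wrist"); cv2.imwrite("pics/w5.png",im[:,:,::-1])
np.save("w5.npy",{k:c[k] for k in c},allow_pickle=True)
print(s['eef_pos'],s['ee_rot'].round(3).tolist(),blob(im,(0,150,100),(6,255,255),(150,100,450,320),1),proj(c,(.5528,-.2215,.025)))
E
```

```text
time_s: 6.6
eef_pos: [0.4486, -0.2099, 0.0814]
ee_rot: [[-0.142, -0.011, 0.99], [-0.99, 0.028, -0.142], [-0.026, -1.0, -0.015]]
wrist_force: [0.5, 0.3, -2.4]
opening: 0.471
[ 0.44864307 -0.20994586  0.08141537] [[-0.142, -0.011, 0.99], [-0.99, 0.028, -0.142], [-0.026, -1.0, -0.015]] [([247, 238, 14, 30, 282], array([253.5, 252.3]))] [309.91277634  34.73195348]
```

View pics/w5.png

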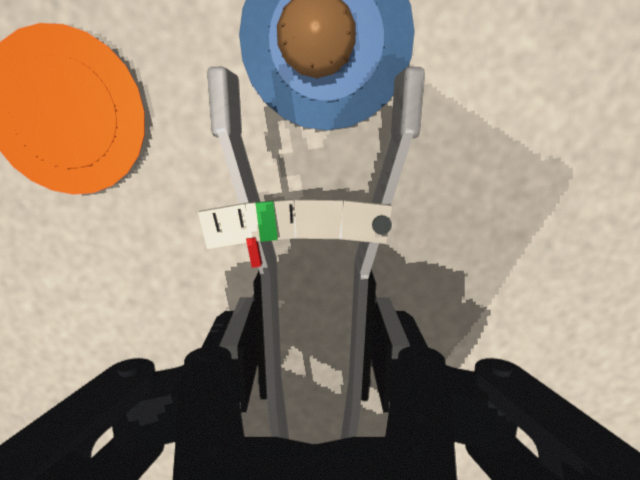

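Wrist view: the nut is at about (316,36), dish ring around it, and the jaws are at (222,100) and (408,100). The arm drifted back and down a little. Compute the correction.

Run:
```python
from h import *
c=np.load("w5.npy",allow_pickle=True).item(); s=manip.get_state()
im=cv2.imread("pics/w5.png")[:,:,::-1].copy()
print(blob(im,(5,100,20),(18,255,220),(255,0,385,90),1))
n=ray(c,(316.5,36),.027); R=s['ee_rot']; e=s['eef_pos']
a=ray(c,(277,36),.025);b=ray(c,(356,36),.025)
print("nut",n,"width",np.linalg.norm(a-b))
# caliper frame rel. to tool: at grasp level, forward yaw = tool z
R0=np.array([[-0.138,.034,.99],[-.99,.017,-.139],[-.022,-.999,.031]]); e0=np.array([.5476,.1734,.012])
f=np.array([.99,-.139,0]); tip0=np.array([.5465,.173,.010])+.079*f
Rr=R@R0.T; tip=e+Rr@(tip0-e0); fw=Rr@f; up=Rr@[0,0,1]
print("tip",tip,"fwd",fw,"up",up)
t=np.array([n[0],n[1],.025]); print("move mm",(t-tip)*1e3)
# tip from image: jaw midpoints (top edge, centre along length)
for uv in[(219,100),(413,100)]:print(ray(c,uv,tip[2]+.01))
```

```text
[([278, 0, 77, 78, 4925], array([315.9,  35.5]))]
nut [ 0.55160902 -0.22411429  0.027     ] width 0.03255330629809277
tip [ 0.52565214 -0.22115618  0.07581296] fwd [ 0.98887756 -0.14071917 -0.04628277] up [ 0.04498135 -0.01019193  0.9986585 ]
move mm [ 25.95688014  -2.95811376 -50.81295924]
[ 0.5294033  -0.19336076  0.08581296]
[ 0.52131708 -0.24931802  0.08581296]
```

```bash
python3 -m creep '[[[9,-1,0,0,47],[9,-1,0,0,47],[6,0,0,0,47],[0,0,-8,0,47],[0,0,0,0,47],[0,0,0,0,47]]]'
cat > chk.py <<'E'
from h import *
s=manip.get_state(); R=s['ee_rot']; e=s['eef_pos']
R0=np.array([[-0.138,.034,.99],[-.99,.017,-.139],[-.022,-.999,.031]]); e0=np.array([.5476,.1734,.012])
f=np.array([.99,-.139,0]); tip0=np.array([.5465,.173,.010])+.079*f
Rr=R@R0.T; tip=e+Rr@(tip0-e0)
print("tip",tip.round(4),"fwd",(Rr@f).round(3),"up",(Rr@[0,0,1]).round(3),"move",((np.array([.5518,-.223,.025])-tip)*1e3).round(1))
E
python3 chk.py
```

```text
time_s: 7.25
eef_pos: [0.4754, -0.2079, 0.0717]
ee_rot: [[-0.135, -0.013, 0.991], [-0.99, 0.029, -0.135], [-0.027, -0.999, -0.017]]
wrist_force: [-0.8, 0.5, -1.1]
opening: 0.47
tip [ 0.5524 -0.219   0.0659] fwd [ 0.99  -0.135 -0.048] up [ 0.046 -0.012  0.999] move [ -0.6  -4.  -40.9]
```

```bash
python3 -m creep '[[[0,-2,0,0,47],[0,-2,-5,0,47],[0,0,-8,0,47],[0,0,0,0,47]]]'; python3 chk.py
python3 - <<'E'
from h import *
c=manip.camera_info("wrist");im=manip.snapshot("wrist"); cv2.imwrite("pics/w6.png",im[:,:,::-1])
print(proj(c,(.5518,-.223,.027)))
E
```

```text
time_s: 7.65
eef_pos: [0.4748, -0.2121, 0.0575]
ee_rot: [[-0.136, -0.013, 0.991], [-0.99, 0.029, -0.135], [-0.027, -0.999, -0.017]]
wrist_force: [0.1, 0.4, -1.7]
opening: 0.469
tip [ 0.5518 -0.2232  0.0517] fwd [ 0.99  -0.135 -0.048] up [ 0.047 -0.012  0.999] move [  0.    0.2 -26.7]
[317.59519036 102.10629134]
```

View pics/w6.png

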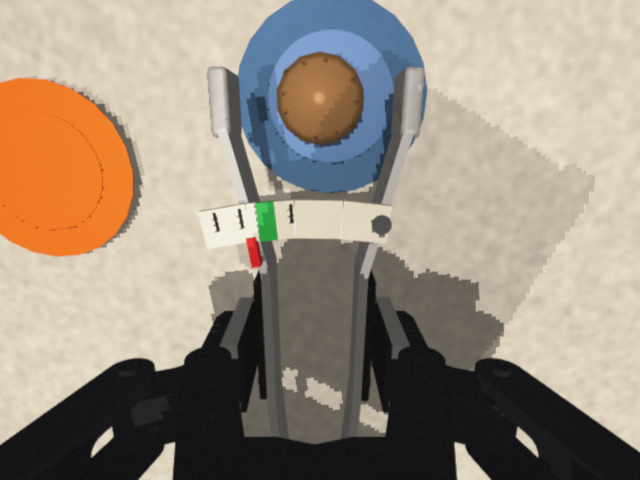

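The nut, at (320,98), sits between the jaws, whose inner faces are at 237 and 400. It's about 1.5 mm to the right of centre and slightly forward. Descend with a small correction.

```bash
python3 -m creep '[[[1,-1,-5,0,47],[0,0,-7,0,47],[0,0,-7,0,47],[0,0,-4,0,47],[0,0,0,0,47]]]'; python3 chk.py
```

```text
time_s: 8.2
eef_pos: [0.4761, -0.2135, 0.0328]
ee_rot: [[-0.136, -0.013, 0.991], [-0.99, 0.029, -0.135], [-0.027, -0.999, -0.016]]
wrist_force: [0.4, 0.1, -1.2]
opening: 0.473
tip [ 0.553  -0.2246  0.0271] fwd [ 0.99  -0.135 -0.048] up [ 0.046 -0.011  0.999] move [-1.2  1.6 -2.1]
```

```bash
python3 -m creep '[[[0,0,-2,0,46],[0,0,0,0,45],[0,0,0,0,44],[0,0,0,0,43],[0,0,0,0,43],[0,0,0,0,43],[0,0,0,0,43]]]'; python3 chk.py
cat > look.py <<'E'
import sys
from h import *
s=manip.get_state();c=manip.camera_info("wrist");im=manip.snapshot("wrist"); cv2.imwrite(f"pics/{sys.argv[1]}.png",im[:,:,::-1])
p=blob(im,(0,150,100),(6,255,255),(150,100,450,320),1)[0];g=blob(im,(50,120,60),(75,255,255),(150,100,450,320),1)[0]
print(p,g)
R0=np.array([[-0.138,.034,.99],[-.99,.017,-.139],[-.022,-.999,.031]]); e0=np.array([.5476,.1734,.012])
# rays in the grasp-time frame (calipers level, underside z=0)
Rr=s['ee_rot']@R0.T; T=np.eye(4);T[:3,:3]=Rr;T[:3,3]=s['eef_pos']-Rr@e0
c=dict(c);c['T']=np.linalg.inv(T)@np.array(c['T'])
P=ray(c,p[1],.022);G=ray(c,g[1],.023);f=np.array([.99,-.139,0]);b=np.array([.5465,.173,.02])-.111*f
a=lambda X:np.arctan2(*(X-b)[1::-1])
print("radii",np.linalg.norm((P-b)[:2]),np.linalg.norm((G-b)[:2]),"pointer-green rad",a(P)-a(G))
E
python3 look.py w7
```

```text
time_s: 8.9
eef_pos: [0.4767, -0.2138, 0.0313]
ee_rot: [[-0.136, -0.011, 0.991], [-0.99, 0.028, -0.135], [-0.026, -1.0, -0.015]]
wrist_force: [-1.1, -0.3, -0.9]
opening: 0.436
tip [ 0.5537 -0.2249  0.0257] fwd [ 0.99  -0.135 -0.046] up [ 0.045 -0.011  0.999] move [-1.9  1.9 -0.7]
([253, 238, 15, 29, 284], array([260.2, 251.9])) ([249, 202, 22, 40, 606], array([259.4, 220.4]))
radii 0.14476893374585842 0.1549951435067014 pointer-green rad 0.009537993508060578
```

View pics/w7.png

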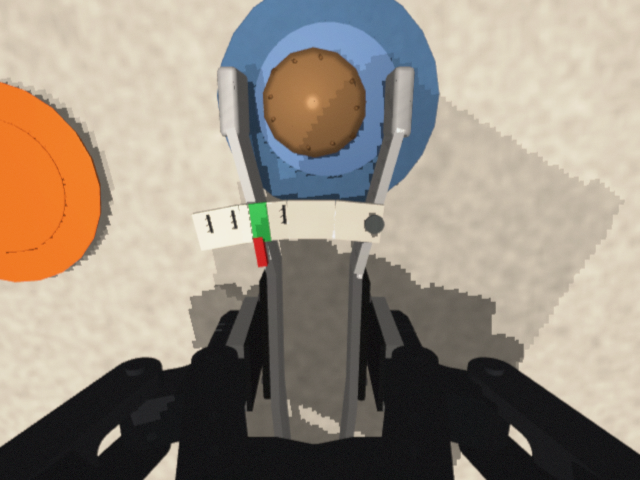

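The pointer at (260,252) is just under the green (259,220), about 0.01 rad short of the middle. The nut (314,102) is clear on both sides (jaw faces 244 and 395). Squeeze a touch more.

```bash
python3 -m creep '[[[0,0,0,0,42],[0,0,0,0,42],[0,0,0,0,42],[0,0,0,0,42],[0,0,0,0,42]]]'; python3 chk.py;python3 look.py w8; python3 -c "
import cv2;i=cv2.imread('pics/w8.png');cv2.imwrite('pics/w8c.png',cv2.resize(i[0:290,170:460],None,fx=2,fy=2))
from h import *
print(manip.get_state()['qvel'].round(4)); im=manip.snapshot('side'); cv2.imwrite('pics/s8.png',cv2.resize(im[150:260,290:430],None,fx=5,fy=5)[:,:,::-1])"
```

```text
time_s: 9.45
eef_pos: [0.4767, -0.2138, 0.0314]
ee_rot: [[-0.136, -0.011, 0.991], [-0.99, 0.028, -0.135], [-0.026, -1.0, -0.015]]
wrist_force: [0.4, 0.4, -1.1]
opening: 0.424
tip [ 0.5537 -0.2249  0.0258] fwd [ 0.99  -0.135 -0.046] up [ 0.045 -0.01   0.999] move [-1.9  1.9 -0.8]
([255, 238, 14, 29, 283], array([261.9, 251.8])) ([247, 203, 22, 39, 597], array([257.7, 220.4]))
radii 0.14473726651032892 0.15504478608556121 pointer-green rad 0.002464886380727206
[ 0.0004 -0.0008  0.0011  0.0017  0.0008 -0.0007]
```

View pics/w8c.png

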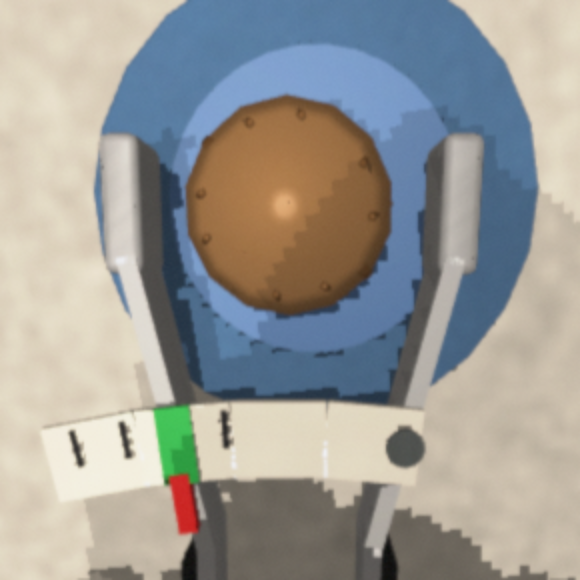

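View pics/s8.png

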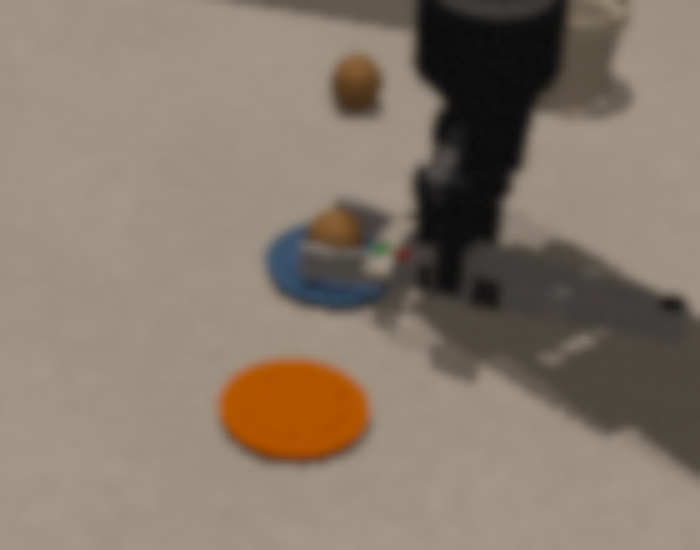

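The pointer end lies within the green, 0.0025 rad from its middle with a tolerance of ±0.018. The nut is clear by about 4–5 mm on each side, and the side view shows the jaws level around it, clear of the dish. Hand in.

```bash
python3 -c "
from cell import manip; print(manip.hand_in())"
```

```text
the job is handed in; nothing more can be done
None
```

I picked up the calipers by the finger rests, brought the jaws down around the walnut on the blue dish, and squeezed until the pointer stood on the green mark. I handed the job in at about 9.6 s, with the calipers still held there. The hand-in gives no verdict.

The last checks showed:
- **Pointer:** about 0.0025 rad from the middle of the green mark, which allows ±0.018. The gripper opening agreed: 0.424, or 36 mm over the rests.
- **Clearance:** about 4–5 mm between the nut and the jaw on each side. The nut is up to about 1 mm off centre between them.
- **Height:** the jaw centres are at z ≈ 25.8 mm, and the nut's widest part is at about 25 mm.
- **Steadiness:** the arm was still, and the force readings stayed near their starting level throughout.

- **Tilt:** the arm drifted slightly as it moved, leaving the calipers about 2.6° nose-down. The moves cannot correct tilt, so I left it.
- **Nut position:** the top and wrist cameras differed by about 2–3 mm on where the nut is. I centred on the wrist view.
- **Not measured:** I judged the nut unmoved from the pictures only.

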